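# Line up three specimen cups in a decapping fixture and hold the cam clamp shut

### The arm

A 6-joint arm with a two-finger parallel gripper is mounted at the origin on the work surface; the furniture and walls round the work are solid. World frame = base frame: x ahead of the robot, y to its left, z up, the work surface at z = 0. Lengths are in m, angles in rad, forces in N, time in s.
With the tool pointing down it reaches from about 0.25 to 0.725 m from the base axis. Payload 4 kg.
Tool frame: the origin (TCP) lies where the fingers leave the gripper's body, on its centre line; the fingertips stand 73 mm ahead of it and the grasp point (between the pads) lies 54 mm ahead of it (bot.tips_ahead is the z of the fingertips in the tool frame, in m); z points along the fingers, y is the direction in which the jaws open and shut (so a half turn about z gives the same grasp; the last joint's range is limited). The gripper opens to 85 mm and grips with 20 to 120 N. Pads are 22 mm wide; open, the fingers measure 114 mm over their backs; the gripper's body (76 mm by 85 mm) begins 54 mm behind the grasp point. The pads swing forward as they close: fully open they stand 13 mm farther back than shut.
Start: joints at [1.127, 0.241, 0.005, 1.335, 0, 1.571], TCP at [0.215, 0.452, 0.304] pointing down, gripper open.
Joint ranges: [-2.72, 2.72], [-1.05, 1.87], [-1.09, 1.28], [-1.99, 2.15], [-1.42, 1.44], [-3.14, 3.14]. Speed limits (rad/s): [2.79, 2.79, 3.14, 3.14, 3.14, 3.14].

### API

Orientations are given as a unit quaternion [x, y, z, w].
In Python, from workcell import readout, camera, get_calibration, order, bot gives the robot as it stands.
- The arm moves only by the tool send_rows, never from a script. Its argument "moves" is a list of rows, each a list of 3 entries, a list of its own where there are three numbers: the shift along the tool's x, y, z in mm, then the turn, a rotation vector about the tool's x, y, z in rad, then the finger opening in mm, from 0 to 85.4. In form: [[[dx, dy, dz], [ax, ay, az], grip], ...]. A call has 1 to 12 rows; each row is the pose to reach, as a shift and turn from the pose measured when the call began, along the tool's axes at that moment; what a row does not reach only later rows make up. A row lasts 1/12 s, in which the tool goes at most 41.7 mm and 7.16 degrees, less where a joint would pass 70% of its speed; a pose out of reach is approached as far as the arm can. A call with a gripper value outside its range is refused whole. The fingers move at their own pace and stop on an object; the grip force is fixed at half the most. Time passes only in rows, so rows that repeat a pose let the fingers close. It gives the time, the measured TCP pose, the force and the opening at its end, in the units of the state.
- readout.get_obs(): the state, without advancing time (a new reading comes with each control period).
- camera(name): name is "scene" or "side" or "wrist"; returns the picture (384x512x3 uint8, red, green, blue); there is no depth.
- get_calibration(name): a dict with "fx", "fy", "cx", "cy" (pixels), "k1" (the pictures are not rectified: a ray, as slopes to the right and down, at radius r is drawn at 1 + k1 r^2 times it, then the intrinsics apply), "R" (3x3) and "t" (3): a world point X has camera coordinates R X + t. Camera axes: x right, y down, z forward; pixel columns grow to the right and rows downward; lengths in m; the calibration is good to about 2 mm. A picture is of the moment at which its call begins: read the wrist's pose just before it. get_calibration takes no time and is no camera call; for the wrist camera it gives the pose at the moment of the call.
- order.job_done(): hands the job in, once; it reports no verdict.
The state is a dict: "clock": time; "joint_pos": joint angles; "joint_vel": joint speeds; "tau": joint torques, N m; "eef_pos": TCP position; "tool_rot": TCP orientation; "ft_force": force on the tool from outside, world axes, zero at the start; "ft_torque": the same for the moment, N m; "grip_width": finger opening in m.
Only numpy, scipy, OpenCV 4.12 (cv2) and the standard library are available. Lean on these libraries where they do the work, as an engineer would, in place of code of your own. Each camera call takes 0.05 s, during which the arm holds its last target. There are 200 camera calls.

### The job

I want to unscrew the lids of three specimen cups: take the two that stand on the bench and stand them upright in the two empty V-places of the decapping fixture, side by side in a row with the cup that is already there. Then swing the red-gripped cam lever round to its point of highest lift, where its arm lies parallel to the clamp bar and in line with the white index mark on the base, so that the bar clamps all three cups. The lever springs open when let go, so finish while still holding it there; tip no cup over and leave the other things on the bench where they are.

Things in the scene. Friction and masses are not known exactly. Their poses are not given: they have to be found in the camera images.
- cup_fixture: Fixed fixture: aluminium base 12 mm thick (cups stand on it, 12 mm above the bench), white fence (top 36 mm above the bench) with three V-notches 62 mm apart. Origin on the bench under the middle seat. x: clamping direction, from lever through bar to fence; y: along the row, towards the near place; z up. Cups go in from above; lids stand clear above bar and fence, so take the lid across the row.
- clamp_bar: Steel bar, 160 mm long (top 33 mm above the bench), sliding along the fixture's x, with a sprung rubber pad before each notch. Lever open: pad faces lie 37 mm from the seat centres, so a cup may stand up to 13 mm short of its seat. The lever drives the bar 16 mm; the pads push the cups into the notches, which centre them, with about 4 N each. Origin: the fixture's, moving with the bar.
- place_far (a point): Centre, half-way up, of a cup seated in the notch at the fixture's y = -62 mm; cup_c stands there from the start. 42.5 mm above the bench.
- place_middle (a point): Centre, half-way up, of a cup seated in the middle notch (fixture y = 0), empty at the start. 42.5 mm above the bench.
- place_near (a point): Centre, half-way up, of a cup seated in the notch at the fixture's y = +62 mm, empty at the start. 42.5 mm above the bench.
- cam_pivot (a point): Point on the lever's upright pivot axis, at the height of lever_grip (79 mm above the bench); 88 mm from the middle place, on the side away from the fence (fixture x = -88 mm, y = 0).
- cam_lever (a joint): Cam lever angle, rad, 0 to 2.1; grows clockwise seen from above. 0: open, the arm points away from the fence (along the fixture's -x, turned 7 degrees on towards -y). 1.7: highest lift, the arm points along the fixture's +y, parallel to the bar. Beyond 1.7 the bar moves back again. A spring (0.04 N m at 0, 0.18 N m at 1.7; 1 to 4 N at the grip) always pulls it back towards 0.
- lever_grip (a point): Middle of the red upright grip at the end of the lever: a cylinder 23 mm in diameter from 45 to 112 mm above the bench, this point 79 mm above it, 75 mm from the pivot axis; it turns with the lever. The arm under it has its top 40 mm above the bench.
- cup_a_centre (a point): Specimen cup, standing on the bench at first: yellow screw lid 57 mm in diameter and 13 mm high, translucent body tapering from 46 mm at the foot to 52 mm under the lid, 61 mm high in all, about 60 g. The point is on its axis half-way up, 30.5 mm above its underside; z along the axis. Either bench cup may take either empty place.
- cup_b_centre (a point): The other cup on the bench, the same kind; same point.
- cup_c_centre (a point): The cup that already stands in the far place, the same kind; same point.
- timer: White bench timer, 60 x 64 x 22 mm, lying loose; leave it alone. Origin at the centre of its underside.
- petri_dish: Closed petri dish, 63 mm in diameter, 14 mm high, loose; leave it alone. Origin at the centre of its underside.
- swab_pouch: Flat paper swab pouch, 100 x 35 x 6 mm, loose; leave it alone. Origin at the centre of its underside.
- pen: Blue pen, 145 mm long, 12 mm thick, loose; leave it alone. Origin at the centre of its underside.
Not all that is in view belongs to the job. What is shaped like the part that bears cup_a_centre but black or pink is not meant.

How it is judged:
On the way, in this order (a step that is already met when the one before it is completed fails the run):
1. all three cups stand upright and released, side by side in the three places, the lever still open (horizontal distance between cup_c_centre and place_far below 0.017 m and ((horizontal distance between cup_a_centre and place_middle below 0.017 m and horizontal distance between cup_b_centre and place_near below 0.017 m) or (horizontal distance between cup_b_centre and place_middle below 0.017 m and horizontal distance between cup_a_centre and place_near below 0.017 m)) and angle between each of cup_a_centre, cup_b_centre, cup_c_centre's own z axis and vertical below 0.12 rad and height (world z) of cup_a_centre between 0.038 and 0.048 m and height (world z) of cup_b_centre between 0.038 and 0.048 m and height (world z) of cup_c_centre between 0.038 and 0.048 m and contact force between the fingers and cup_a below 0.1 N and contact force between the fingers and cup_b below 0.1 N and contact force between the fingers and cup_c below 0.1 N and value of joint cam_lever below 0.5 rad), for 0.2 s.
2. the lever is at its highest lift and the bar clamps all three cups (value of joint cam_lever between 1.53 and 1.87 rad and contact force between each of cup_a, cup_b, cup_c and clamp_bar above 2 N), for 0.3 s.
At the end, for the whole second after the job is handed in: The robot still holds the lever within about 10 degrees of its highest lift; all three cups stand upright and still, seated within 6 mm of the three places (either bench cup in either place), each pressed by the bar with over 2 N, and none touched by the fingers (all of step 2 and horizontal distance between cup_c_centre and place_far below 0.006 m and ((horizontal distance between cup_a_centre and place_middle below 0.006 m and horizontal distance between cup_b_centre and place_near below 0.006 m) or (horizontal distance between cup_b_centre and place_middle below 0.006 m and horizontal distance between cup_a_centre and place_near below 0.006 m)) and angle between each of cup_a_centre, cup_b_centre, cup_c_centre's own z axis and vertical below 0.12 rad and height (world z) of cup_a_centre between 0.038 and 0.048 m and height (world z) of cup_b_centre between 0.038 and 0.048 m and height (world z) of cup_c_centre between 0.038 and 0.048 m and contact force between the fingers and cup_a below 0.1 N and contact force between the fingers and cup_b below 0.1 N and contact force between the fingers and cup_c below 0.1 N and contact force between the fingers and cam_lever above 0.8 N and linear speed of each of cup_a, cup_b, cup_c below 0.02 m/s); the arm keeps its last pose, push and grip.
It fails at once if a cup is tipped over (angle between any of cup_a_centre, cup_b_centre, cup_c_centre's own z axis and vertical above 1 rad).
It fails at once if something else on the bench is pushed more than 2 cm (distance of any of timer, petri_dish, swab_pouch, pen from where it was at the start of the episode above 0.02 m).
It also fails if it takes over 70 s, if anything falls off the work surface, if the arm or the gripper's body presses on something with over 40 N, if the wrist force passes 120 N, or if a joint passes its speed limit or range.

## Working session

There is one attempt and no reset: what is moved stays moved. The work goes in short steps, Python scripts to look and compute and a tool call to move; the robot and the scene stay as the last step left them, time stands still between calls to the robot, and variables do not carry over. Pictures are saved under pics/ and viewed, about 8 in all and at most 12, crops included, and the job is handed in when it is done.

Besides the shell and the picture viewer there is one more tool, called after ">>>" in YAML: its name, and indented under it one key for each argument. send_rows: Moves the arm, as the interface text tells. Its arguments: {"type":"object","properties":{"moves":{"type":"array","items":{"type":"array"}}},"required":["moves"]}

```bash
mkdir -p pics; ls
python3 - <<'E'
from workcell import readout, camera, get_calibration, order, bot
import cv2,numpy as np
o=readout.get_obs(); print({k:np.round(v,3) for k,v in o.items()})
ims=[]
for n in ("scene","side"):
    im=camera(n); cv2.imwrite(f"pics/{n}0.png",im[...,::-1]); ims.append(im)
    c=get_calibration(n); print(n,{k:np.round(v,4).tolist() for k,v in c.items()}, (-np.array(c["R"]).T@np.array(c["t"])).round(3))
E
```

```text
pics
{'clock': np.float64(0.0), 'joint_pos': array([1.127, 0.241, 0.004, 1.335, 0.   , 1.571]), 'joint_vel': array([ 0.001,  0.   , -0.   ,  0.   ,  0.   ,  0.001]), 'tau': array([-1.0000e-03, -3.7232e+01,  2.5241e+01,  1.7000e-02, -0.0000e+00,
       -0.0000e+00]), 'eef_pos': array([0.214, 0.451, 0.303]), 'tool_rot': array([ 0.22 ,  0.975, -0.001, -0.   ]), 'ft_force': array([-0.63 , -0.997, -0.153]), 'ft_torque': array([-0.011,  0.009,  0.01 ]), 'grip_width': np.float64(0.086)}
scene {'fx': 424.6982, 'fy': 424.6982, 'cx': 255.375, 'cy': 193.0371, 'k1': 0.0308, 'R': [[0.6684, -0.7437, 0.0134], [-0.4863, -0.4505, -0.7487], [0.5628, 0.4939, -0.6628]], 't': [-0.3987, 0.27, 1.1783]} [-0.265 -0.757  0.988]
side {'fx': 447.5629, 'fy': 447.5629, 'cx': 253.8866, 'cy': 188.5941, 'k1': -0.1689, 'R': [[-0.8657, -0.5004, -0.0141], [-0.3008, 0.5425, -0.7844], [0.4001, -0.6748, -0.6201]], 't': [0.4423, 0.2514, 1.3966]} [-0.1    1.027  1.07 ]
```

View pics/scene0.png

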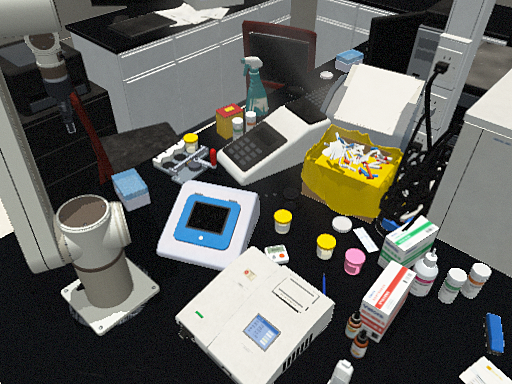

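View pics/side0.png

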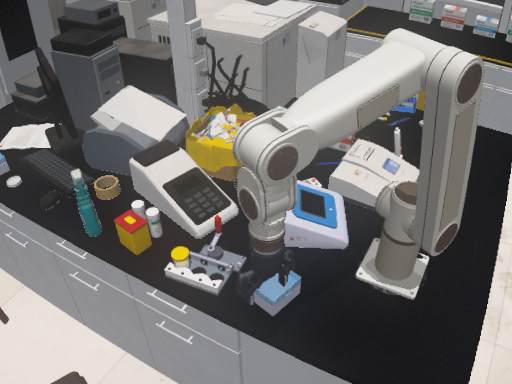

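Scene: yellow-lid cups stand at about (283,221) and (326,246), with a pink decoy at (355,262) and cup_c in the fixture at (190,142). The red lever grip is at (213,157). In the side view the fixture is at about (205,265) with the red grip at (217,225).

```bash
cat > h.py <<'E'
import numpy as np, cv2
from workcell import readout, camera, get_calibration, order, bot
from scipy.spatial.transform import Rotation as Ro
def ray(c,u,v):
    d=np.array([(u-c["cx"])/c["fx"],(v-c["cy"])/c["fy"]]); s=d.copy()
    for _ in range(20): s=d/(1+c["k1"]*(s@s))
    R=np.array(c["R"]); t=np.array(c["t"]); return -R.T@t, R.T@np.array([*s,1])
def onz(c,u,v,z):
    o,d=ray(c,u,v); return o+d*(z-o[2])/d[2]
def proj(c,X):
    p=np.array(c["R"])@np.array(X)+np.array(c["t"]); s=p[:2]/p[2]; s=s*(1+c["k1"]*(s@s))
    return s[0]*c["fx"]+c["cx"], s[1]*c["fy"]+c["cy"]
def tri(c1,p1,c2,p2):
    o1,d1=ray(c1,*p1);o2,d2=ray(c2,*p2)
    a=np.linalg.lstsq(np.c_[d1,-d2],o2-o1,rcond=None)[0]; A=o1+a[0]*d1;B=o2+a[1]*d2
    return (A+B)/2,np.linalg.norm(A-B)
def blobs(im,lo,hi,amin=15):
    h=cv2.cvtColor(im,cv2.COLOR_RGB2HSV); m=cv2.inRange(h,np.array(lo),np.array(hi))
    n,l,s,c=cv2.connectedComponentsWithStats(m); return [(s[i].tolist(),c[i].round(1).tolist()) for i in range(1,n) if s[i,4]>=amin]
E
python3 - <<'E'
from h import *
s=cv2.imread("pics/scene0.png");d=cv2.imread("pics/side0.png")
cs,cd=get_calibration("scene"),get_calibration("side")
for n,im,c in(("scene",s,cs),("side",d,cd)):
    for st,ce in blobs(im[...,::-1],(22,120,120),(34,255,255)): 
        if st[4]<1500: print(n,"yel",st,ce,onz(c,*ce,0.056).round(3))
    for st,ce in blobs(im[...,::-1],(0,150,90),(6,255,255)): 
        if st[4]<600: print(n,"red",st,ce,onz(c,*ce,0.079).round(3))
r=lambda im,x,y,w,h,f:cv2.resize(im[y:y+h,x:x+w],None,fx=f,fy=f,interpolation=cv2.INTER_CUBIC)
a=r(s,145,125,80,60,5);b=r(d,155,205,100,75,4);e=r(s,260,180,120,100,4)
cv2.imwrite("pics/c1.png",np.vstack([np.hstack([a,b]),np.hstack([e[:300],np.zeros((300,320,3),np.uint8)])]))
E
```

```text
scene yel [225, 106, 9, 6, 32] [228.9, 108.7] [0.853 0.383 0.056]
scene yel [216, 112, 27, 28, 331] [225.7, 124.8] [0.754 0.304 0.056]
scene yel [183, 133, 15, 11, 126] [190.2, 137.7] [0.595 0.338 0.056]
scene yel [347, 150, 5, 9, 18] [348.4, 154.3] [ 0.922 -0.17   0.056]
scene yel [341, 157, 4, 7, 20] [342.2, 160.4] [ 0.874 -0.174  0.056]
scene yel [366, 156, 10, 7, 44] [370.8, 159.5] [ 0.95  -0.248  0.056]
scene yel [274, 209, 18, 15, 219] [282.6, 216.2] [ 0.503 -0.197  0.056]
scene yel [317, 233, 19, 17, 253] [326.0, 241.4] [ 0.508 -0.358  0.056]
scene red [216, 104, 26, 14, 103] [229.0, 110.9] [0.813 0.342 0.079]
scene red [210, 148, 6, 17, 68] [212.6, 155.4] [0.554 0.169 0.079]
scene red [378, 267, 29, 35, 160] [395.3, 280.5] [ 0.499 -0.58   0.079]
scene red [375, 298, 12, 11, 30] [379.6, 304.3] [ 0.406 -0.587  0.079]
scene red [360, 314, 24, 17, 37] [371.2, 321.8] [ 0.349 -0.596  0.079]
scene red [362, 321, 20, 13, 32] [371.2, 326.9] [ 0.337 -0.603  0.079]
side yel [346, 6, 21, 15, 30] [356.1, 13.0] [ 0.959 -2.359  0.056]
side yel [347, 28, 39, 9, 71] [365.9, 31.9] [ 0.75  -1.96   0.056]
side yel [476, 55, 36, 11, 60] [494.6, 60.0] [-0.124 -1.955  0.056]
side yel [417, 92, 8, 18, 102] [420.6, 100.6] [ 0.178 -1.098  0.056]
side yel [227, 104, 29, 16, 199] [240.3, 112.3] [ 0.898 -0.544  0.056]
side yel [236, 121, 5, 5, 21] [237.7, 122.8] [ 0.857 -0.455  0.056]
side yel [223, 125, 11, 5, 33] [227.6, 126.4] [ 0.88  -0.406  0.056]
side yel [229, 130, 8, 6, 24] [233.2, 132.2] [ 0.831 -0.375  0.056]
side yel [125, 217, 11, 7, 50] [129.8, 219.9] [0.839 0.28  0.056]
side yel [116, 224, 35, 31, 610] [134.6, 238.8] [0.762 0.341 0.056]
side yel [171, 246, 18, 16, 229] [179.7, 253.3] [0.593 0.318 0.056]
side red [114, 210, 33, 23, 317] [130.3, 221.0] [0.812 0.3   0.079]
side red [215, 216, 6, 17, 84] [217.6, 223.5] [0.551 0.166 0.079]
```

View pics/c1.png

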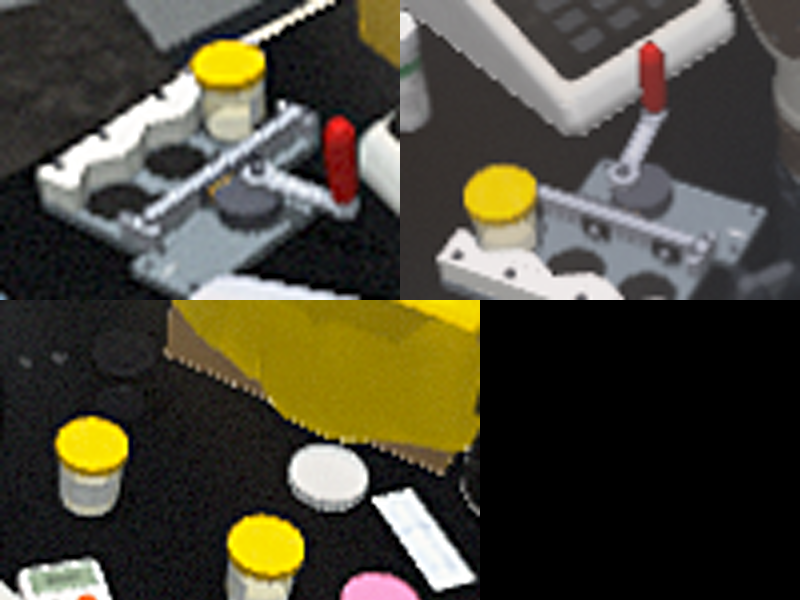

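Run:
```python
from h import *
s=cv2.imread("pics/scene0.png")[...,::-1]
cs,cd=get_calibration("scene"),get_calibration("side")
print("tips",bot.tips_ahead,[a for a in dir(bot) if a[0]!='_'])
print("grip",tri(cs,(212.6,155.4),cd,(217.6,223.5)))
print("lidc",tri(cs,(190.2,137.7),cd,(179.7,253.3)), onz(cs,190.2,137.7,.069),onz(cd,179.7,253.3,.069))
A=tri(cs,(202,146),cd,(191.3,252.5));B=tri(cs,(174.6,169.4),cd,(231.3,266.8));print("bar",A,B)
print("barplane",onz(cs,202,146,.033),onz(cs,174.6,169.4,.033),onz(cd,191.3,252.5,.033),onz(cd,231.3,266.8,.033))
for st,ce in blobs(s,(145,60,120),(178,255,255)): print("pink",st,ce,onz(cs,*ce,.056).round(3))
for n,p,z in (("petri",(343,222),.014),("timer",(277,252),.022),("pouch",(365,240),.006),("black",(290,187),.056),("device tl",(195,183),.1),("dev top right",(257,195),.1)): print(n,onz(cs,*p,z).round(3))
print(Ro.from_quat(readout.get_obs()["tool_rot"]).as_matrix().round(3))
c=get_calibration("wrist");print({k:np.round(v,3).tolist() for k,v in c.items()})
cv2.imwrite("pics/w0.png",camera("wrist")[...,::-1])
```

```text
tips 0.0726 ['Unreachable', 'tips_ahead']
grip (array([0.55073847, 0.16659473, 0.08082193]), np.float64(0.0023549891159442607))
lidc (array([0.58565265, 0.32605923, 0.06667251]), np.float64(0.0005431402516403129)) [0.58313829 0.32315812 0.069     ] [0.58438684 0.32754444 0.069     ]
bar (array([0.58943521, 0.27802116, 0.0378869 ]), np.float64(0.023501426371574964)) (array([0.44420698, 0.26099908, 0.02503748]), np.float64(0.008704522950349382))
barplane [0.60967455 0.28976751 0.033     ] [0.44366381 0.25448655 0.033     ] [0.5787134  0.28091912 0.033     ] [0.4352347  0.26893771 0.033     ]
pink [344, 248, 22, 27, 439] [353.7, 260.5] [ 0.501 -0.456  0.056]
pink [415, 276, 19, 8, 48] [423.5, 280.4] [ 0.57  -0.631  0.056]
petri [ 0.649 -0.332  0.014]
timer [ 0.402 -0.26   0.022]
pouch [ 0.637 -0.422  0.006]
black [ 0.629 -0.127  0.056]
device tl [0.393 0.081 0.1  ]
dev top right [ 0.486 -0.105  0.1  ]
[[-0.903  0.429 -0.001]
 [ 0.429  0.903 -0.002]
 [ 0.    -0.002 -1.   ]]
{'fx': 273.953, 'fy': 273.953, 'cx': 254.537, 'cy': 190.466, 'k1': -0.0, 'R': [[0.429, 0.903, -0.002], [0.87, -0.413, 0.268], [0.241, -0.116, -0.963]], 't': [-0.499, -0.034, 0.379]}
```

View pics/w0.png

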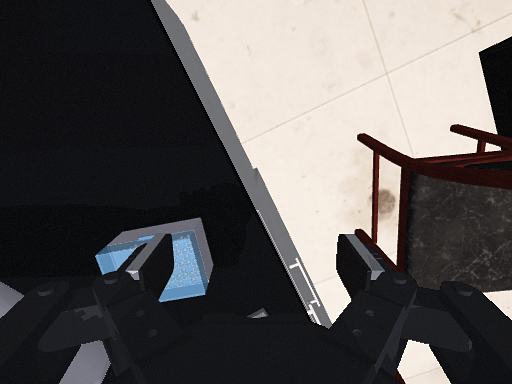

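The wrist view shows only the bench edge and a blue box at (165,260), nothing of the job. I will go over the fixture for a top view, with the jaws turned to the fixture's x.

>>> send_rows:
  moves:
    - [[-390,7,-20],[0,0,-0.557],85]
    - [[-390,7,-20],[0,0,-0.557],85]
    - [[-390,7,-20],[0,0,-0.557],85]
    - [[-390,7,-20],[0,0,-0.557],85]
    - [[-390,7,-20],[0,0,-0.557],85]
    - [[-390,7,-20],[0,0,-0.557],85]
    - [[-390,7,-20],[0,0,-0.557],85]
    - [[-390,7,-20],[0,0,-0.557],85]
    - [[-390,7,-20],[0,0,-0.557],85]
    - [[-390,7,-20],[0,0,-0.557],85]
    - [[-390,7,-20],[0,0,-0.557],85]
    - [[-390,7,-20],[0,0,-0.557],85]

```text
clock: 1.15
eef_pos: [0.5712, 0.2886, 0.3215]
tool_rot: [-0.055, 0.998, -0.001, -0.001]
ft_force: [-0.3, 0.4, -0.5]
grip_width: 0.0851
```

Run:
```python
from h import *
o=readout.get_obs();print(o["clock"],o["eef_pos"].round(4),o["joint_pos"].round(3),Ro.from_quat(o["tool_rot"]).as_matrix().round(3).tolist())
import json
c=get_calibration("wrist");im=camera("wrist");cv2.imwrite("pics/w1.png",im[...,::-1]);json.dump({k:np.array(v).tolist() for k,v in c.items()},open("w1.json","w"))
```

```text
1.15 [0.5712 0.2886 0.3215] [ 4.680e-01  5.310e-01  4.800e-01  1.523e+00 -1.000e-03  3.580e-01] [[-0.994, -0.109, -0.003], [-0.109, 0.994, -0.002], [0.003, -0.002, -1.0]]
```

View pics/w1.png

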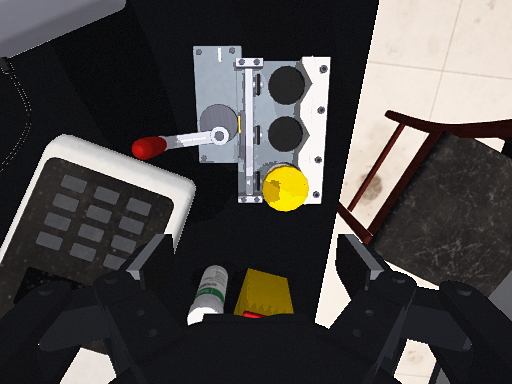

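The top view shows the fixture clearly: dark seat discs at (287,85) near and (285,134) middle, cup_c's lid at (285,188). The grip is at (148,148), the hub at (219,135), and the fence corners at (329,57) and (322,203).

Run:
```python
from h import *
import json
c=json.load(open("w1.json"));im=cv2.imread("pics/w1.png");g=cv2.cvtColor(im,cv2.COLOR_BGR2GRAY)
m=cv2.inRange(g[50:165,255:318],0,62)
n,l,s,ce=cv2.connectedComponentsWithStats(m)
P=[]
for i in range(1,n):
    if s[i,4]>300:
        p=ce[i]+[255,50]; x,y,w,h=s[i,:4]; q=np.array([x+w/2+255,y+h/2+50]);P.append(onz(c,*q,.012));print(s[i],p,q,onz(c,*p,.012).round(4),P[-1].round(4))
for st,cc in blobs(im[...,::-1],(20,120,90),(34,255,255),400):
    print("lid",st,cc,onz(c,st[0]+st[2]/2,st[1]+st[3]/2,.070).round(4))
for nme,p,z in(("hub",(219.5,135),.045),("fence n",(329.5,57),.036),("fence f",(322,203),.036),("bar end n",(249,62),.033),("bar end f",(250,199),.033),("index",(220,54),.012),("gripc",(148,148),.10)):print(nme,onz(c,*p,z).round(4))
a,b=onz(c,329.5,57,.036),onz(c,322,203,.036);print("yaw y deg",np.degrees(np.arctan2(*(a-b)[1::-1])))
```

```text
[  0   0  63  11 589] [284.01188455  54.40916808] [286.5  55.5] [0.4255 0.3097 0.012 ] [0.4264 0.313  0.012 ]
[  13   16   37   39 1097] [286.4603464   84.79489517] [286.5  85.5] [0.4609 0.3178 0.012 ] [0.4617 0.318  0.012 ]
[ 13  66  35  36 962] [285.17879418 133.54158004] [285.5 134. ] [0.5228 0.3248 0.012 ] [0.5233 0.3253 0.012 ]
lid [262, 165, 47, 47, 1676] [284.9, 188.1] [0.5848 0.3276 0.07  ]
lid [234, 268, 59, 48, 1974] [264.0, 294.1] [0.7323 0.3182 0.07  ]
hub [0.5318 0.2399 0.045 ]
fence n [0.4273 0.362  0.036 ]
fence f [0.6082 0.385  0.036 ]
bar end n [0.4426 0.2673 0.033 ]
bar end f [0.6143 0.2866 0.033 ]
index [0.4339 0.229  0.012 ]
gripc [0.5491 0.172  0.1   ]
yaw y deg -172.78067405445398
```

>>> send_rows:
  moves:
    - [[0,0,-40],[0,0,0],85]
    - [[82,-564,-60],[0,0,0],85]
    - [[82,-564,-60],[0,0,0],85]
    - [[82,-564,-60],[0,0,0],85]
    - [[82,-564,-60],[0,0,0],85]
    - [[82,-564,-60],[0,0,0],85]
    - [[82,-564,-60],[0,0,0],85]
    - [[82,-564,-60],[0,0,0],85]
    - [[82,-564,-60],[0,0,0],85]
    - [[82,-564,-60],[0,0,0],85]
    - [[82,-564,-60],[0,0,0],85]
    - [[82,-564,-60],[0,0,0],85]

```text
clock: 2.2
eef_pos: [0.5542, -0.168, 0.3797]
tool_rot: [-0.057, 0.998, -0.001, -0.001]
ft_force: [0.1, 0.2, -0.1]
grip_width: 0.0851
```

Run:
```python
from h import *
o=readout.get_obs();print(o["clock"],o["eef_pos"].round(4),o["joint_pos"].round(3))
R=Ro.from_quat(o["tool_rot"]).as_matrix();print("to (.57,-.28,.32):",(R.T@(np.array([.57,-.28,.32])-o["eef_pos"])*1e3).round())
c=get_calibration("wrist");print(proj(c,[.503,-.197,.055]),proj(c,[.508,-.358,.055]))
```

```text
2.2 [ 0.5542 -0.168   0.3797] [-0.293  0.392  0.411  1.592 -0.002 -0.408]
to (.57,-.28,.32): [  -3. -113.   60.]
(np.float64(238.46042951332316), np.float64(125.55190208250248)) (np.float64(123.12231910926332), np.float64(115.66074523333582))
```

Both bench cups should be in view from here, so I'll take the close look now.

```bash
cat > lids.py <<'E'
from h import *
o=readout.get_obs();R=Ro.from_quat(o["tool_rot"]).as_matrix();c=get_calibration("wrist");im=camera("wrist")
import sys; cv2.imwrite(sys.argv[1],im[...,::-1])
for st,cc in blobs(im,(20,120,90),(34,255,255),300):
    p=onz(c,st[0]+st[2]/2,st[1]+st[3]/2,.057);t=p.copy();t[2]=.106
    print("lid",st,cc,p.round(4),"shift mm to grasp",(R.T@(t-o["eef_pos"])*1e3).round(1))
print(o["clock"],o["eef_pos"].round(4))
E
python3 lids.py pics/w2.png
```

```text
lid [103, 96, 44, 42, 1449] [124.2, 116.4] [ 0.5094 -0.3545  0.057 ] shift mm to grasp [  65.1 -179.8  274.2]
lid [220, 106, 40, 42, 1318] [239.5, 126.2] [ 0.5046 -0.1946  0.057 ] shift mm to grasp [ 51.5 -20.3 273.9]
lid [68, 225, 211, 100, 10369] [199.2, 270.3] [ 0.7509 -0.2786  0.057 ] shift mm to grasp [-183.5 -131.9  273.5]
lid [484, 285, 28, 31, 511] [500.0, 297.4] [0.7371 0.2629 0.057 ] shift mm to grasp [-231.7  407.6  272.5]
lid [60, 339, 51, 45, 1441] [87.8, 364.2] [ 0.9461 -0.4297  0.057 ] shift mm to grasp [-360.2 -304.3  273.3]
2.2 [ 0.5542 -0.168   0.3797]
```

View pics/w2.png

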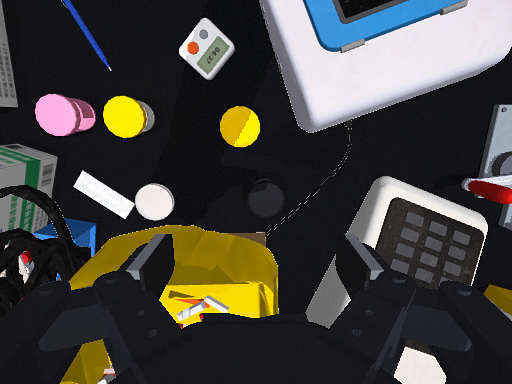

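Candidates are yellow (240,126), yellow (124,116), pink (58,115) and black (265,197). The two yellow lids with translucent bodies are the cups meant, and this view confirms it. First I grasp cup A at (0.505, -0.195).

>>> send_rows:
  moves:
    - [[51,-20,40],[0,0,0],85]
    - [[51,-20,100],[0,0,0],85]
    - [[51,-20,150],[0,0,0],85]
    - [[51,-20,200],[0,0,0],85]
    - [[51,-20,235],[0,0,0],85]
    - [[51,-20,260],[0,0,0],85]
    - [[51,-20,274],[0,0,0],85]
    - [[51,-20,274],[0,0,0],85]
    - [[51,-20,274],[0,0,0],45]
    - [[51,-20,274],[0,0,0],45]
    - [[51,-20,274],[0,0,0],45]
    - [[51,-20,274],[0,0,0],45]

```text
clock: 3.25
eef_pos: [0.5065, -0.2035, 0.1093]
tool_rot: [-0.053, 0.999, -0.005, 0.001]
ft_force: [0.7, 1.6, 5.6]
grip_width: 0.0531
```

Run:
```python
from h import *
o=readout.get_obs();print(o["clock"],o["eef_pos"].round(4),o["ft_force"].round(2),o["grip_width"],o["joint_vel"].round(3),Ro.from_quat(o["tool_rot"]).as_matrix().round(3).tolist())
im=camera("wrist");sd=camera("scene");x=cv2.resize(sd[160:280,240:360],(384,384),interpolation=cv2.INTER_CUBIC)
cv2.imwrite("pics/w3.png",np.hstack([cv2.resize(im,(400,300)),x[42:342]])[...,::-1])
print(readout.get_obs()["eef_pos"].round(4),readout.get_obs()["grip_width"])
```

```text
3.25 [ 0.5065 -0.2035  0.1093] [0.69 1.56 5.6 ] 0.05311551260217811 [-0.005  0.001 -0.004 -0.004  0.006 -0.002] [[-0.994, -0.107, 0.003], [-0.107, 0.994, -0.01], [-0.002, -0.01, -1.0]]
[ 0.5065 -0.2035  0.1093] 0.05285781848149188
```

View pics/w3.png

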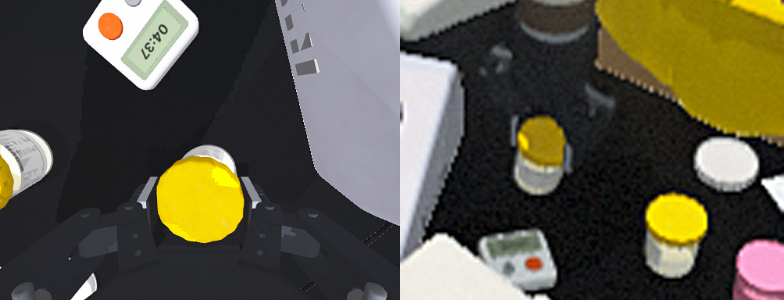

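The lid is held between the pads, with the cup body seen below it at (205,160) and no neighbour touched. The TCP ended about 9 mm off in y, so I will lift a little and check pose and width.

>>> send_rows:
  moves:
    - [[0,0,-20],[0,0,0],45]
    - [[0,0,-60],[0,0,0],45]
    - [[0,0,-100],[0,0,0],45]
    - [[0,0,-140],[0,0,0],45]
    - [[0,0,-180],[0,0,0],45]
    - [[0,0,-180],[0,0,0],45]

```text
clock: 3.85
eef_pos: [0.5092, -0.2032, 0.3003]
tool_rot: [-0.053, 0.998, -0.009, 0.01]
ft_force: [1.1, -0.0, 0.7]
grip_width: 0.053
```

```bash
cat > lidw.py <<'E'
# lid held in the gripper: centre in tool frame; pose
from h import *
import sys
o=readout.get_obs();R=Ro.from_quat(o["tool_rot"]).as_matrix();c=get_calibration("wrist");im=camera("wrist")
cv2.imwrite(sys.argv[1],im[...,::-1])
print(o["clock"],o["eef_pos"].round(4),o["ft_force"].round(2),round(float(o["grip_width"]),4),R.round(3).tolist())
for st,cc in blobs(im[:,130:380],(18,120,60),(36,255,255),1500):
    u=[st[0]+st[2]/2+130,st[1]+st[3]/2];p=onz(c,*u,o["eef_pos"][2]-.048);print(st,u,"tool mm",(R.T@(p-o["eef_pos"])*1e3).round(1),"width mm",st[2]/c["fx"]*np.linalg.norm(p-ray(c,*u)[0])*1e3)
E
python3 lidw.py pics/w4.png
```

```text
3.85 [ 0.5092 -0.2032  0.3003] [ 1.08 -0.04  0.66] 0.053 [[-0.994, -0.106, 0.021], [-0.106, 0.994, -0.017], [-0.019, -0.019, -1.0]]
[65, 199, 118, 122, 11181] [254.0, 260.0] tool mm [ 0.6 -0.3 48. ] width mm 58.88627126904958
```

```bash
cat > go.py <<'E'
# shift (mm) and rotvec to targets given as x,y,z;... with fixture yaw
from h import *
import sys
Rd=np.c_[[-.993,-.122,0],[-.122,.993,0],[0,0,-1.]];Rd=Ro.from_matrix(Rd)
o=readout.get_obs();R=Ro.from_quat(o["tool_rot"])
print(o["clock"],o["eef_pos"].round(4),o["ft_force"].round(1),round(float(o["grip_width"]),4),"rotvec",(R.inv()*Rd).as_rotvec().round(4))
for a in sys.argv[1:]:
    t=np.array([float(q) for q in a.split(",")]);print(a,(R.inv().apply(t-o["eef_pos"])*1e3).round(1))
E
python3 go.py .515,-.1,.38 .5236,.320,.38 .5236,.320,.30
```

```text
3.9 [ 0.5083 -0.2029  0.2964] [ 1.  -0.7 -0.8] 0.0531 rotvec [-0.0166  0.015  -0.0158]
.515,-.1,.38 [-18.9 100.2 -85. ]
.5236,.320,.38 [-72.1 516.9 -91.1]
.5236,.320,.30 [-70.8 518.2 -11.1]
```

>>> send_rows:
  moves:
    - [[-5,10,-30],[0,0,0],45]
    - [[-10,30,-60],[-0.0166,0.015,-0.0158],45]
    - [[-19,65,-80],[-0.0166,0.015,-0.0158],45]
    - [[-23,105,-85],[-0.0166,0.015,-0.0158],45]
    - [[-28,145,-86],[-0.0166,0.015,-0.0158],45]
    - [[-33,185,-86],[-0.0166,0.015,-0.0158],45]
    - [[-38,225,-86],[-0.0166,0.015,-0.0158],45]
    - [[-43,265,-87],[-0.0166,0.015,-0.0158],45]
    - [[-48,305,-88],[-0.0166,0.015,-0.0158],45]
    - [[-53,345,-89],[-0.0166,0.015,-0.0158],45]
    - [[-58,385,-90],[-0.0166,0.015,-0.0158],45]
    - [[-62,420,-90],[-0.0166,0.015,-0.0158],45]

```text
clock: 4.9
eef_pos: [0.5233, 0.225, 0.3799]
tool_rot: [-0.062, 0.998, -0.0, -0.0]
ft_force: [0.9, 0.5, -1.1]
grip_width: 0.0529
```

```bash
python3 go.py .5236,.320,.30
```

```text
4.9 [0.5233 0.225  0.3799] [ 0.9  0.5 -1.1] 0.0529 rotvec [-0.     -0.0004  0.0009]
.5236,.320,.30 [-12.   94.2  79.9]
```

>>> send_rows:
  moves:
    - [[-5,40,5],[0,0,0],45]
    - [[-9,70,30],[0,0,0],45]
    - [[-12,88,55],[0,0,0],45]
    - [[-12,94,80],[0,0,0],45]
    - [[-12,94,80],[0,0,0],45]
    - [[-12,94,80],[0,0,0],45]
    - [[-12,94,80],[0,0,0],45]

```text
clock: 5.48
eef_pos: [0.5239, 0.3192, 0.3011]
tool_rot: [-0.061, 0.998, 0.0, 0.0]
ft_force: [0.5, -0.8, -0.3]
grip_width: 0.0528
```

```bash
python3 go.py .5236,.320,.16 .5236,.320,.1215;python3 lidw.py pics/w5.png
```

```text
5.4833 [0.5239 0.3192 0.3011] [ 0.5 -0.8 -0.3] 0.0528 rotvec [0.0001 0.0006 0.0001]
.5236,.320,.16 [  0.3   0.9 141.1]
.5236,.320,.1215 [  0.3   0.9 179.6]
5.4833 [0.5239 0.3192 0.3011] [ 0.5  -0.85 -0.28] 0.0528 [[-0.993, -0.122, 0.001], [-0.122, 0.993, 0.0], [-0.001, 0.0, -1.0]]
[70, 199, 113, 119, 10294] [256.5, 258.5] tool mm [ 1.4  0.9 48. ] width mm 56.22329914325252
```

View pics/w5.png

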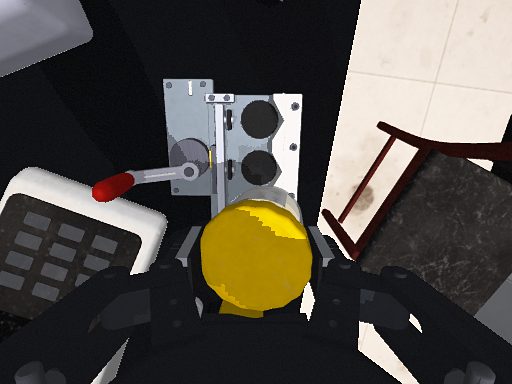

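The held lid covers cup_c from this angle; the middle disc shows at (258,168) and the near one at (258,118). I check them against the earlier measurement.

Run:
```python
from h import *
c=get_calibration("wrist");g=cv2.cvtColor(cv2.imread("pics/w5.png"),cv2.COLOR_BGR2GRAY)
m=cv2.inRange(g[95:188,238:285],0,62);n,l,s,ce=cv2.connectedComponentsWithStats(m)
for i in range(1,n):
    if s[i,4]>200: x,y,w,h=s[i,:4];print(s[i],onz(c,238+x+w/2,95+y+h/2,.012).round(4))
print(proj(c,[.5233,.3252,.012]),proj(c,[.4617,.318,.012]))
```

```text
[   3    5   38   39 1117] [0.4625 0.319  0.012 ]
[  3  55  36  35 976] [0.5243 0.3255 0.012 ]
(np.float64(258.8638294426901), np.float64(166.77258860954743)) (np.float64(259.33723955710013), np.float64(118.73733323801552))
```

>>> send_rows:
  moves:
    - [[-1.6,1,30],[0,0,0],45]
    - [[-1.6,1,65],[0,0,0],45]
    - [[-1.6,1,100],[0,0,0],45]
    - [[-1.6,1,130],[0,0,0],45]
    - [[-1.6,1,150],[0,0,0],45]
    - [[-1.6,1,165],[0,0,0],45]
    - [[-1.6,1,174],[0,0,0],45]
    - [[-1.6,1,178],[0,0,0],45]
    - [[-1.6,1,179],[0,0,0],45]
    - [[-1.6,1,179],[0,0,0],45]

```text
clock: 6.37
eef_pos: [0.5267, 0.3189, 0.1239]
tool_rot: [-0.06, 0.998, -0.001, 0.001]
ft_force: [-1.6, -4.0, -1.8]
grip_width: 0.0529
```

```bash
python3 go.py .5254,.3205,.121
```

```text
6.3667 [0.5267 0.3189 0.1239] [-1.6 -4.  -1.8] 0.0529 rotvec [-0.0014  0.0026 -0.0021]
.5254,.3205,.121 [1.1 1.7 2.9]
```

>>> send_rows:
  moves:
    - [[2,0,1],[0,0,0],45]
    - [[2,0,2],[0,0,0],45]
    - [[2,0,3],[0,0,0],45]
    - [[2,0,3],[0,0,0],45]

```text
clock: 6.7
eef_pos: [0.5253, 0.3189, 0.1218]
tool_rot: [-0.06, 0.998, -0.0, 0.002]
ft_force: [0.2, -1.4, 0.4]
grip_width: 0.0533
```

```bash
python3 go.py .5254,.3205,.121
```

```text
6.7 [0.5253 0.3189 0.1218] [ 0.2 -1.4  0.4] 0.0533 rotvec [-0.0007  0.0045 -0.0023]
.5254,.3205,.121 [-0.3  1.6  0.8]
```

>>> send_rows:
  moves:
    - [[0,0,1],[0,0,0],45]
    - [[0,0,1.5],[0,0,0],45]
    - [[0,0,1.5],[0,0,0],85]
    - [[0,0,1.5],[0,0,0],85]
    - [[0,0,1.5],[0,0,0],85]
    - [[0,0,1.5],[0,0,0],85]
    - [[0,0,-10],[0,0,0],85]
    - [[0,0,-40],[0,0,0],85]
    - [[0,0,-80],[0,0,0],85]
    - [[0,0,-120],[0,0,0],85]
    - [[20,0,-160],[0,0,0],85]
    - [[20,0,-180],[0,0,0],85]

```text
clock: 7.7
eef_pos: [0.5038, 0.317, 0.3078]
tool_rot: [-0.06, 0.998, 0.002, 0.005]
ft_force: [1.2, 0.3, -0.3]
grip_width: 0.0849
```

```bash
python3 go.py .535,.20,.38 .5687,-.263,.38
python3 - <<'E'
from h import *
c=get_calibration("scene");im=camera("scene")
for st,cc in blobs(im,(20,120,90),(34,255,255),60): 
    if st[4]<600:print(st,cc,onz(c,st[0]+st[2]/2,st[1]+st[3]/2,.067).round(4))
for p in([.5236,.32,.067],[.585,.327,.067]):print(proj(c,p))
E
```

```text
7.7 [0.5038 0.317  0.3078] [ 1.2  0.3 -0.3] 0.0849 rotvec [ 0.0026  0.0095 -0.0017]
.535,.20,.38 [ -17.6 -119.7  -72.4]
.5687,-.263,.38 [   4.7 -583.4  -73.8]
[216, 112, 27, 28, 374] [225.6, 124.8] [0.7461 0.2738 0.067 ]
[170, 133, 28, 18, 269] [184.0, 141.4] [0.55   0.3209 0.067 ]
[317, 233, 19, 17, 258] [325.9, 241.4] [ 0.4995 -0.3638  0.067 ]
(np.float64(178.75977104128188), np.float64(145.05828023513678))
(np.float64(189.94164831084726), np.float64(137.5469264305676))
```

>>> send_rows:
  moves:
    - [[2,-15,-35],[0,0.005,0],85]
    - [[6,-50,-60],[0.0026,0.0095,0],85]
    - [[8,-90,-72],[0.0026,0.0095,0],85]
    - [[10,-130,-72],[0.0026,0.0095,0],85]
    - [[12,-170,-72],[0.0026,0.0095,0],85]
    - [[14,-210,-72],[0.0026,0.0095,0],85]
    - [[16,-250,-72],[0.0026,0.0095,0],85]
    - [[18,-290,-72],[0.0026,0.0095,0],85]
    - [[20,-330,-72],[0.0026,0.0095,0],85]
    - [[22,-370,-72],[0.0026,0.0095,0],85]
    - [[24,-410,-72],[0.0026,0.0095,0],85]
    - [[26,-450,-72],[0.0026,0.0095,0],85]

```text
clock: 8.75
eef_pos: [0.5324, -0.1344, 0.3818]
tool_rot: [-0.06, 0.998, 0.002, 0.004]
ft_force: [0.6, -0.1, 0.7]
grip_width: 0.0852
```

```bash
python3 go.py .545,-.36,.36
```

```text
8.75 [ 0.5324 -0.1344  0.3818] [ 0.6 -0.1  0.7] 0.0852 rotvec [ 0.0027  0.0085 -0.0015]
.545,-.36,.36 [  14.8 -225.5   21.1]
```

>>> send_rows:
  moves:
    - [[3,-40,5],[0.0027,0.0085,0],85]
    - [[6,-80,10],[0.0027,0.0085,0],85]
    - [[9,-120,15],[0.0027,0.0085,0],85]
    - [[12,-160,21],[0.0027,0.0085,0],85]
    - [[15,-195,21],[0.0027,0.0085,0],85]
    - [[15,-215,21],[0.0027,0.0085,0],85]
    - [[15,-225,21],[0.0027,0.0085,0],85]
    - [[15,-225,21],[0.0027,0.0085,0],85]
    - [[15,-225,21],[0.0027,0.0085,0],85]
    - [[15,-225,21],[0.0027,0.0085,0],85]

```text
clock: 9.58
eef_pos: [0.5449, -0.3587, 0.3604]
tool_rot: [-0.061, 0.998, 0.0, 0.0]
ft_force: [-0.0, -0.1, 0.6]
grip_width: 0.0851
```

```bash
python3 lids.py pics/w6.png; python3 go.py
```

```text
lid [239, 119, 42, 43, 1392] [259.6, 139.9] [ 0.5098 -0.3553  0.057 ] shift mm to grasp [ 34.5   7.5 254.4]
lid [206, 246, 145, 83, 8455] [278.9, 284.7] [ 0.7328 -0.2976  0.057 ] shift mm to grasp [-193.9   37.8  254.5]
lid [394, 339, 38, 45, 1126] [412.8, 362.2] [ 0.8498 -0.0472  0.057 ] shift mm to grasp [-340.4  272.2  254.6]
9.5833 [ 0.5449 -0.3587  0.3604]
9.6333 [ 0.545  -0.3584  0.3606] [-0.8  1.   0.2] 0.085 rotvec [ 0.0001  0.0004 -0.0002]
```

View pics/w6.png

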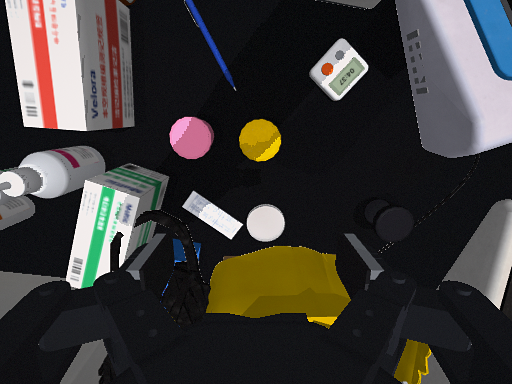

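Yellow cup B is at (260,140), pink at (192,138) and black at (390,220); cup B is the yellow one. The gap to the pink cup is narrow, so I go down with the jaws at 72 mm.

>>> send_rows:
  moves:
    - [[12,3,20],[0,0,0],72]
    - [[25,5,55],[0,0,0],72]
    - [[34,7,95],[0,0,0],72]
    - [[34,7,130],[0,0,0],72]
    - [[34,7,165],[0,0,0],72]
    - [[34,7,200],[0,0,0],72]
    - [[34,7,230],[0,0,0],72]
    - [[34,7,248],[0,0,0],72]
    - [[34,7,252],[0,0,0],72]
    - [[34,7,252],[0,0,0],45]
    - [[34,7,252],[0,0,0],45]
    - [[34,7,252],[0,0,0],45]

```text
clock: 10.63
eef_pos: [0.5119, -0.3559, 0.1111]
tool_rot: [-0.061, 0.998, -0.001, 0.002]
ft_force: [-0.6, 0.2, -0.2]
grip_width: 0.0534
```

```bash
python3 go.py; python3 lidw.py pics/w7.png
```

```text
10.6333 [ 0.5119 -0.3559  0.1111] [-0.6  0.2 -0.2] 0.0534 rotvec [-0.0028  0.0036  0.0005]
10.6333 [ 0.5119 -0.3559  0.1111] [-0.56  0.16 -0.22] 0.0534 [[-0.992, -0.122, 0.004], [-0.122, 0.992, -0.002], [-0.004, -0.003, -1.0]]
[69, 197, 112, 111, 9814] [255.0, 252.5] tool mm [ 4.7  0.2 48. ] width mm 55.07349937578027
```

>>> send_rows:
  moves:
    - [[0,0,-15],[0,0,0],45]
    - [[0,0,-50],[0,0,0],45]
    - [[0,0,-90],[0,0,0],45]
    - [[0,0,-130],[0,0,0],45]
    - [[0,0,-170],[0,0,0],45]
    - [[0,10,-210],[0,0,0],45]
    - [[0,30,-240],[0,0,0],45]
    - [[0,60,-262],[0,0,0],45]
    - [[-3,95,-272],[0,0,0],45]
    - [[-6,135,-272],[0,0,0],45]
    - [[-9,175,-272],[0,0,0],45]
    - [[-12,215,-272],[0,0,0],45]

```text
clock: 11.68
eef_pos: [0.4959, -0.1391, 0.3847]
tool_rot: [-0.061, 0.998, -0.002, 0.004]
ft_force: [0.9, 0.2, 0.2]
grip_width: 0.053
```

```bash
python3 go.py .47,.2,.38 .463,.3135,.30
```

```text
11.6833 [ 0.4959 -0.1391  0.3847] [0.9 0.2 0.2] 0.053 rotvec [-0.0045  0.0078 -0.0007]
.47,.2,.38 [-15.3 339.8   3.3]
.463,.3135,.30 [-21.5 453.7  82.9]
```

>>> send_rows:
  moves:
    - [[-2,40,0],[-0.0045,0.0078,0],45]
    - [[-4,80,0],[-0.0045,0.0078,0],45]
    - [[-6,120,0],[-0.0045,0.0078,0],45]
    - [[-8,160,0],[-0.0045,0.0078,0],45]
    - [[-10,200,0],[-0.0045,0.0078,0],45]
    - [[-12,240,0],[-0.0045,0.0078,0],45]
    - [[-14,280,1],[-0.0045,0.0078,0],45]
    - [[-15,320,3],[-0.0045,0.0078,0],45]
    - [[-17,360,10],[-0.0045,0.0078,0],45]
    - [[-19,395,30],[-0.0045,0.0078,0],45]
    - [[-20,425,50],[-0.0045,0.0078,0],45]
    - [[-21,440,65],[-0.0045,0.0078,0],45]

```text
clock: 12.68
eef_pos: [0.4631, 0.3035, 0.318]
tool_rot: [-0.063, 0.998, 0.001, 0.001]
ft_force: [1.1, -0.2, -0.4]
grip_width: 0.0533
```

```bash
python3 go.py .463,.3135,.24
```

```text
12.6833 [0.4631 0.3035 0.318 ] [ 1.1 -0.2 -0.4] 0.0533 rotvec [0.0022 0.002  0.0029]
.463,.3135,.24 [-1.   9.8 78.1]
```

>>> send_rows:
  moves:
    - [[-1,6,35],[0.002,0.002,0.003],45]
    - [[-1,10,68],[0.002,0.002,0.003],45]
    - [[-1,10,78],[0.002,0.002,0.003],45]
    - [[-1,10,78],[0.002,0.002,0.003],45]
    - [[-1,10,78],[0.002,0.002,0.003],45]
    - [[-1,10,78],[0.002,0.002,0.003],45]

```text
clock: 13.18
eef_pos: [0.4643, 0.3139, 0.243]
tool_rot: [-0.061, 0.998, 0.001, 0.002]
ft_force: [0.0, -1.3, -0.1]
grip_width: 0.0536
```

```bash
python3 lidw.py pics/w8.png
python3 - <<'E'
from h import *
a=cv2.imread("pics/w8.png");s=camera("scene")[...,::-1]; d=camera("side")[...,::-1]
r=lambda im,x,y,w,h,f:cv2.resize(im[y:y+h,x:x+w],None,fx=f,fy=f,interpolation=cv2.INTER_CUBIC)
cv2.imwrite("pics/c2.png",np.hstack([cv2.resize(a,(400,300)),r(s,145,110,80,60,5)]))
E
```

```text
13.1833 [0.4643 0.3139 0.243 ] [ 0.01 -1.25 -0.13] 0.0536 [[-0.993, -0.121, 0.004], [-0.121, 0.993, 0.003], [-0.004, 0.002, -1.0]]
[69, 197, 112, 121, 10349] [255.0, 257.5] tool mm [ 2.   0.2 48. ] width mm 55.604498075170056
```

View pics/c2.png

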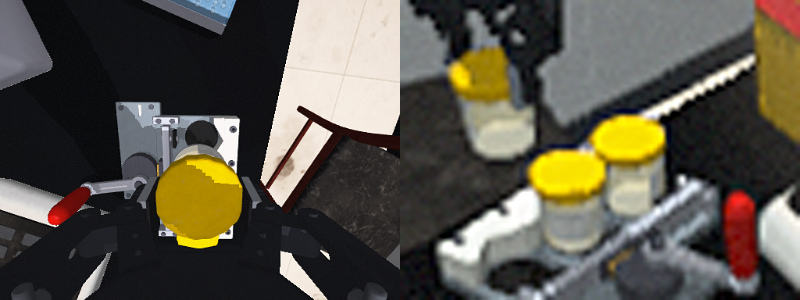

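Cup A stands upright next to cup_c (lids at (568,172) and (628,137) in the crop), and the near place is still empty. Cup B hangs level above it.

>>> send_rows:
  moves:
    - [[1,0,25],[0,0,0],45]
    - [[1,0,55],[0,0,0],45]
    - [[1,0,80],[0,0,0],45]
    - [[1,0,98],[0,0,0],45]
    - [[1,0,108],[0,0,0],45]
    - [[1,0,114],[0,0,0],45]
    - [[1,0,117],[0,0,0],45]
    - [[1,0,119],[0,0,0],45]
    - [[1,0,119],[0,0,0],45]

```text
clock: 14.08
eef_pos: [0.4642, 0.3144, 0.1244]
tool_rot: [-0.061, 0.998, 0.002, 0.003]
ft_force: [-0.6, -0.1, -0.6]
grip_width: 0.0532
```

```bash
python3 go.py .4635,.3135,.123
```

```text
14.0833 [0.4642 0.3144 0.1244] [-0.6 -0.1 -0.6] 0.0532 rotvec [ 0.0031  0.0056 -0.001 ]
.4635,.3135,.123 [ 0.8 -0.8  1.4]
```

>>> send_rows:
  moves:
    - [[0.8,-0.5,1],[0,0,0],45]
    - [[0.8,-0.5,2],[0,0,0],45]
    - [[0.8,-0.5,2],[0,0,0],45]
    - [[0.8,-0.5,2],[0,0,0],85]
    - [[0.8,-0.5,2],[0,0,0],85]
    - [[0.8,-0.5,2],[0,0,0],85]
    - [[0.8,-0.5,2],[0,0,0],85]
    - [[0.8,-0.5,-10],[0,0,0],85]
    - [[0.8,-0.5,-40],[0,0,0],85]
    - [[0.8,-0.5,-80],[0,0,0],85]
    - [[0.8,-0.5,-120],[0,0,0],85]
    - [[0,0,-160],[0,0,0],85]

```text
clock: 15.08
eef_pos: [0.4628, 0.3135, 0.2859]
tool_rot: [-0.061, 0.998, 0.001, 0.002]
ft_force: [1.2, 1.2, -0.2]
grip_width: 0.0849
```

```bash
python3 go.py .5845,.28,.33
```

```text
15.0833 [0.4628 0.3135 0.2859] [ 1.2  1.2 -0.2] 0.0849 rotvec [ 0.0026  0.0047 -0.001 ]
.5845,.28,.33 [-116.9  -47.8  -43.6]
```

>>> send_rows:
  moves:
    - [[-30,-12,-40],[0.0026,0.0047,0],85]
    - [[-65,-28,-44],[0.0026,0.0047,0],85]
    - [[-100,-42,-44],[0.0026,0.0047,0],85]
    - [[-117,-48,-44],[0.0026,0.0047,0],85]
    - [[-117,-48,-44],[0.0026,0.0047,0],85]
    - [[-117,-48,-44],[0.0026,0.0047,0],85]
    - [[-117,-48,-44],[0.0026,0.0047,0],85]

```text
clock: 15.67
eef_pos: [0.584, 0.2798, 0.3298]
tool_rot: [-0.061, 0.998, -0.0, -0.001]
ft_force: [-0.6, -0.2, -0.0]
grip_width: 0.0849
```

```bash
cat > chk.py <<'E'
from h import *
import sys
o=readout.get_obs();c=get_calibration("wrist");im=camera("wrist");cv2.imwrite(sys.argv[1],im[...,::-1])
print(o["clock"],o["eef_pos"].round(4))
mid=np.array([.5238,.3254]);xh=np.array([-.122,.993]);yh=np.array([-.993,-.122])
m=cv2.inRange(cv2.cvtColor(im,cv2.COLOR_RGB2HSV),np.array((18,110,60)),np.array((36,255,255)))
m=cv2.erode(m,np.ones((3,3)))
for q in cv2.findContours(m,cv2.RETR_EXTERNAL,cv2.CHAIN_APPROX_NONE)[0]:
    if cv2.contourArea(q)>500:
        x,y,w,h=cv2.boundingRect(q);p=onz(c,x+w/2,y+h/2,.070)[:2];print((x,y,w,h),p.round(4),"fixture mm",np.round([(p-mid)@xh*1e3,(p-mid)@yh*1e3],1))
for st,cc in blobs(im,(0,150,60),(6,255,255),100): 
    p=onz(c,*cc,.085)[:2];print("red",st,cc,p.round(4),"fixture",np.round([(p-mid)@xh*1e3,(p-mid)@yh*1e3],1))
E
python3 chk.py pics/w9.png; python3 go.py
```

```text
15.6667 [0.584  0.2798 0.3298]
(238, 260, 61, 55) [0.7431 0.3188] fixture mm [ -33.3 -217. ]
(271, 156, 44, 44) [0.5852 0.3279] fixture mm [ -5.  -61.2]
(276, 103, 46, 48) [0.5236 0.3252] fixture mm [-0.1  0.3]
(273, 44, 49, 53) [0.463  0.3135] fixture mm [-4.4 61.8]
red [350, 122, 57, 87, 321] [377.8, 164.4] [0.554  0.4209] fixture [ 91.1 -41.7]
red [143, 125, 33, 21, 540] [158.1, 134.5] [0.5507 0.166 ] fixture [-161.6   -7.2]
15.7167 [0.5836 0.2802 0.3301] [-0.4 -0.1 -0.8] 0.0852 rotvec [-0.0001 -0.0012 -0.0002]
```

View pics/w9.png

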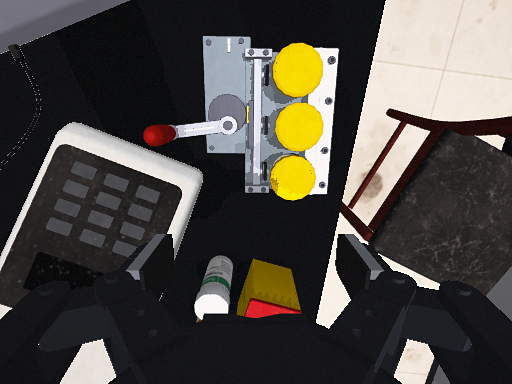

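All three cups stand side by side: lids at fixture (-5,-61), (0,0) and (-4,62) mm, and the lever is still open with its grip at (158,134). Next I check the clearance to the white terminal (edge (75,125)-(200,178)) and work out the arc.

```bash
cat > arc.py <<'E'
# rows along the lever arc from the present pose; args: lever angles (deg) to visit; start angle first; z target
from h import *
import sys
z=float(sys.argv[1]);th0=float(sys.argv[2]);ths=[float(a) for a in sys.argv[3:]]
mid=np.array([.5238,.3254]);xh=np.array([-.122,.993]);yh=np.array([-.993,-.122]);piv=mid-.088*xh
o=readout.get_obs();R=Ro.from_quat(o["tool_rot"]);print(o["clock"],o["eef_pos"].round(4),o["ft_force"].round(1),o["ft_torque"].round(2),round(float(o["grip_width"]),4))
d=(o["eef_pos"][:2]-piv);a=np.degrees(np.arctan2(d@yh,d@xh))%360;print("now lever deg",round(187-a,1),"radius",np.linalg.norm(d).round(4))
for t in ths:
    a=np.radians(187-t);p=piv+.075*(np.cos(a)*xh+np.sin(a)*yh)
    Rd=Ro.from_rotvec([0,0,-np.radians(t-th0)])*Ro.from_matrix(np.c_[[-.993,-.122,0],[-.122,.993,0],[0,0,-1.]])
    print(t,"shift",(R.inv().apply(np.r_[p,z]-o["eef_pos"])*1e3).round(1).tolist(),"turn",(R.inv()*Rd).as_rotvec().round(3).tolist())
E
python3 arc.py .136 0 0
python3 - <<'E'
from h import *
c=get_calibration("wrist")
for p in((75,125),(200,178),(140,150)):print([onz(c,*p,z)[:2].round(3).tolist() for z in(.04,.08)])
s,d=get_calibration("scene"),get_calibration("side")
# front-near terminal corner, seen in side view at about (297,338)/(crop) 
print(tri(s,(219,157),d,(197,233)))
E
```

```text
15.7167 [0.5836 0.2802 0.3301] [-0.4 -0.1 -0.8] [-0.    0.03  0.01] 0.0852
now lever deg -116.6 radius 0.0647
0.0 shift [44.5, -110.3, 194.2] turn [-0.0, -0.001, -0.0]
[[0.556, 0.045], [0.552, 0.07]]
[[0.606, 0.209], [0.596, 0.216]]
[[0.578, 0.128], [0.571, 0.144]]
(array([0.6136369 , 0.19734935, 0.02867116]), np.float64(0.00735585582270048))
```

>>> send_rows:
  moves:
    - [[15,-35,0],[0,0,0],50]
    - [[30,-70,20],[0,0,0],50]
    - [[42,-100,50],[0,0,0],50]
    - [[45,-110,85],[0,0,0],50]
    - [[45,-110,110],[0,0,0],50]
    - [[45,-110,120],[0,0,0],50]
    - [[45,-110,120],[0,0,0],50]
    - [[45,-110,120],[0,0,0],50]

```text
clock: 16.38
eef_pos: [0.5522, 0.1665, 0.2111]
tool_rot: [-0.062, 0.998, 0.0, -0.0]
ft_force: [0.2, 1.4, 1.0]
grip_width: 0.0498
```

```bash
python3 chk.py pics/w10.png; python3 arc.py .145 0 0
```

```text
16.3833 [0.5522 0.1665 0.2111]
(398, 227, 70, 62) [0.5836 0.3254] fixture mm [ -7.3 -59.3]
(414, 157, 79, 67) [0.5229 0.3238] fixture mm [-1.4  1.1]
(421, 72, 85, 78) [0.4626 0.3118] fixture mm [-6.  62.4]
red [239, 184, 32, 46, 1100] [254.4, 207.2] [0.5515 0.1663] fixture [-161.4   -8.1]
16.4333 [0.553  0.1667 0.2121] [0.5 0.2 0.1] [-0.    0.04  0.02] 0.0496
now lever deg -0.5 radius 0.0737
0.0 shift [0.6, -1.5, 67.1] turn [0.001, 0.002, 0.001]
```

View pics/w10.png

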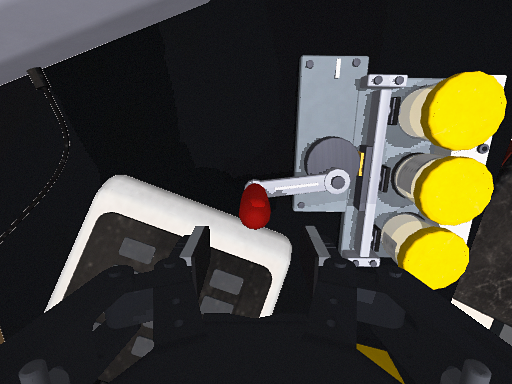

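The red grip at (254,207) is centred between the fingers, the lever is open, and all three cups stand upright. I go down on it and close.

>>> send_rows:
  moves:
    - [[0.5,-1,20],[0,0,0],50]
    - [[0.5,-1,40],[0,0,0],50]
    - [[0.5,-1,55],[0,0,0],50]
    - [[0.5,-1,65],[0,0,0],50]
    - [[0.5,-1,66],[0,0,0],50]
    - [[0.5,-1,66],[0,0,0],12]
    - [[0.5,-1,66],[0,0,0],12]
    - [[0.5,-1,66],[0,0,0],12]
    - [[0.5,-1,66],[0,0,0],12]
    - [[0.5,-1,66],[0,0,0],12]

```text
clock: 17.27
eef_pos: [0.5538, 0.1663, 0.1479]
tool_rot: [-0.062, 0.998, 0.001, 0.003]
ft_force: [-0.6, 2.1, 5.5]
grip_width: 0.0211
```

```bash
python3 arc.py .145 0 3 6 9 12 15 18 21 24 27 30 33 33
```

```text
17.2667 [0.5538 0.1663 0.1479] [-0.6  2.1  5.5] [ 0.28  0.13 -0.05] 0.0211
now lever deg -1.0 radius 0.0742
3.0 shift [5.1, -1.4, 2.9] turn [0.002, 0.005, 0.054]
6.0 shift [9.1, -1.5, 2.8] turn [0.002, 0.005, 0.106]
9.0 shift [13.0, -1.5, 2.8] turn [0.002, 0.005, 0.159]
12.0 shift [16.9, -1.2, 2.8] turn [0.002, 0.005, 0.211]
15.0 shift [20.8, -0.8, 2.8] turn [0.002, 0.005, 0.263]
18.0 shift [24.7, -0.1, 2.8] turn [0.003, 0.005, 0.316]
21.0 shift [28.5, 0.7, 2.7] turn [0.003, 0.005, 0.368]
24.0 shift [32.3, 1.8, 2.7] turn [0.003, 0.005, 0.421]
27.0 shift [36.0, 3.0, 2.7] turn [0.003, 0.005, 0.473]
30.0 shift [39.7, 4.5, 2.7] turn [0.003, 0.005, 0.525]
33.0 shift [43.3, 6.1, 2.7] turn [0.003, 0.005, 0.578]
33.0 shift [43.3, 6.1, 2.7] turn [0.003, 0.005, 0.578]
```

>>> send_rows:
  moves:
    - [[5,-1,0],[0,0,0.054],12]
    - [[9,-1.2,0],[0,0,0.106],12]
    - [[13,-1.2,0],[0,0,0.159],12]
    - [[17,-1,0],[0,0,0.211],12]
    - [[20.8,-0.7,0],[0,0,0.263],12]
    - [[24.7,0,0],[0,0,0.316],12]
    - [[28.5,0.8,0],[0,0,0.368],12]
    - [[32.3,1.8,0],[0,0,0.421],12]
    - [[36,3,0],[0,0,0.473],12]
    - [[39.7,4.5,0],[0,0,0.525],12]
    - [[43.3,6.1,0],[0,0,0.578],12]
    - [[43.3,6.1,0],[0,0,0.578],12]

```text
clock: 18.27
eef_pos: [0.5103, 0.1671, 0.1479]
tool_rot: [0.226, 0.974, 0.002, 0.003]
ft_force: [2.2, 0.4, -1.7]
grip_width: 0.0204
```

```bash
python3 arc.py .147 0 33 36 39 42 45 48 51 54 57 60 63 66 66
```

```text
18.2667 [0.5103 0.1671 0.1479] [ 2.2  0.4 -1.7] [-0.06 -0.32 -0.09] 0.0204
now lever deg 32.9 radius 0.0749
33.0 shift [0.2, -0.1, 0.9] turn [0.005, 0.005, -0.001]
36.0 shift [4.1, -0.5, 0.9] turn [0.005, 0.005, 0.051]
39.0 shift [8.0, -0.7, 0.9] turn [0.005, 0.005, 0.103]
42.0 shift [11.9, -0.7, 0.9] turn [0.005, 0.005, 0.156]
45.0 shift [15.9, -0.4, 0.8] turn [0.005, 0.005, 0.208]
48.0 shift [19.8, 0.0, 0.8] turn [0.005, 0.004, 0.261]
51.0 shift [23.6, 0.6, 0.8] turn [0.006, 0.004, 0.313]
54.0 shift [27.5, 1.5, 0.8] turn [0.006, 0.004, 0.365]
57.0 shift [31.3, 2.5, 0.8] turn [0.006, 0.004, 0.418]
60.0 shift [35.0, 3.8, 0.8] turn [0.006, 0.004, 0.47]
63.0 shift [38.6, 5.2, 0.8] turn [0.006, 0.004, 0.522]
66.0 shift [42.2, 6.8, 0.8] turn [0.006, 0.004, 0.575]
66.0 shift [42.2, 6.8, 0.8] turn [0.006, 0.004, 0.575]
```

Tracking the arc well, with small forces.

>>> send_rows:
  moves:
    - [[4,-0.5,0],[0,0,0.051],12]
    - [[8,-0.7,0],[0,0,0.103],12]
    - [[12,-0.7,0],[0,0,0.156],12]
    - [[15.9,-0.4,0],[0,0,0.208],12]
    - [[19.8,0,0],[0,0,0.261],12]
    - [[23.6,0.6,0],[0,0,0.313],12]
    - [[27.5,1.5,0],[0,0,0.365],12]
    - [[31.3,2.5,0],[0,0,0.418],12]
    - [[35,3.8,0],[0,0,0.47],12]
    - [[38.6,5.2,0],[0,0,0.522],12]
    - [[42.2,6.8,0],[0,0,0.575],12]
    - [[42.2,6.8,0],[0,0,0.575],12]

```text
clock: 19.27
eef_pos: [0.4751, 0.191, 0.1479]
tool_rot: [0.492, 0.87, 0.001, 0.003]
ft_force: [-0.7, -2.8, 1.9]
grip_width: 0.0208
```

```bash
python3 arc.py .147 0 66 69 72 75 78 81 84 87 90 93 95.5 97.4
```

```text
19.2667 [0.4751 0.191  0.1479] [-0.7 -2.8  1.9] [-0.79  0.37  0.03] 0.0208
now lever deg 65.7 radius 0.0757
66.0 shift [0.5, 0.6, 0.9] turn [0.005, 0.004, -0.0]
69.0 shift [4.4, 0.3, 0.9] turn [0.006, 0.003, 0.052]
72.0 shift [8.4, 0.1, 0.9] turn [0.006, 0.003, 0.105]
75.0 shift [12.3, 0.1, 0.9] turn [0.006, 0.003, 0.157]
78.0 shift [16.2, 0.4, 0.9] turn [0.006, 0.003, 0.209]
81.0 shift [20.1, 0.8, 0.9] turn [0.006, 0.003, 0.262]
84.0 shift [24.0, 1.5, 0.8] turn [0.006, 0.003, 0.314]
87.0 shift [27.8, 2.3, 0.8] turn [0.006, 0.003, 0.366]
90.0 shift [31.6, 3.4, 0.8] turn [0.006, 0.002, 0.419]
93.0 shift [35.3, 4.6, 0.8] turn [0.006, 0.002, 0.471]
95.5 shift [38.4, 5.8, 0.8] turn [0.006, 0.002, 0.515]
97.4 shift [40.7, 6.8, 0.8] turn [0.006, 0.002, 0.548]
```

>>> send_rows:
  moves:
    - [[4.4,0.1,0],[0,0,0.052],12]
    - [[8.4,0,0],[0,0,0.105],12]
    - [[12.3,0.1,0],[0,0,0.157],12]
    - [[16.2,0.3,0],[0,0,0.209],12]
    - [[20.1,0.8,0],[0,0,0.262],12]
    - [[24,1.5,0],[0,0,0.314],12]
    - [[27.8,2.3,0],[0,0,0.366],12]
    - [[31.6,3.4,0],[0,0,0.419],12]
    - [[35.3,4.6,0],[0,0,0.471],12]
    - [[38.4,5.8,0],[0,0,0.515],12]
    - [[40.7,6.8,0],[0,0,0.548],12]
    - [[40.7,6.8,0],[0,0,0.548],12]

```text
clock: 20.27
eef_pos: [0.4588, 0.2285, 0.1479]
tool_rot: [0.709, 0.705, 0.0, 0.002]
ft_force: [-2.3, -3.4, 5.4]
grip_width: 0.0208
```

```bash
python3 arc.py .147 0 97.4; python3 chk.py pics/w11.png
python3 - <<'E'
from h import *
s,d=get_calibration("scene"),get_calibration("side")
for n,c in(("scene",s),("side",d)):
    im=camera(n);cv2.imwrite(f"pics/{n}9.png",im[...,::-1])
    for p in([.4613,.318,.067],[.5238,.3254,.067],[.5856,.333,.067]):print(n,"expected seated",np.round(proj(c,p),1))
    for st,cc in blobs(im,(20,120,90),(34,255,255),40): print(n,"yellow",st,cc) if st[4]<800 and (st[0]<260) else 0
    for st,cc in blobs(im,(0,150,60),(6,255,255),20): print(n,"red",st,cc,onz(c,*cc,.085).round(4)) if st[4]<200 and st[0]<260 else 0
E
```

```text
20.2667 [0.4588 0.2285 0.1479] [-2.3 -3.4  5.4] [-0.72  0.96 -0.01] 0.0208
now lever deg 96.9 radius 0.0763
97.4 shift [0.9, 1.2, 0.9] turn [0.004, 0.002, 0.001]
20.2667 [0.4588 0.2285 0.1479]
(205, 3, 113, 123) [0.4625 0.32  ] fixture mm [ 2.1 61.5]
(326, 0, 186, 113) [0.5405 0.3232] fixture mm [ -4.2 -16.3]
red [233, 204, 44, 78, 2670] [254.4, 244.1] [0.4584 0.2292] fixture [-87.5  76.7]
scene expected seated [165.9 152.5]
scene expected seated [177.9 144.5]
scene expected seated [189.  136.9]
scene yellow [216, 112, 27, 28, 372] [225.6, 124.9]
scene yellow [158, 148, 14, 11, 88] [163.8, 153.8]
scene red [216, 104, 26, 14, 93] [229.0, 111.1] [0.8045 0.3335 0.085 ]
scene red [179, 153, 6, 16, 47] [182.0, 160.8] [0.4539 0.218  0.085 ]
side expected seated [214.6 266.7]
side expected seated [196.1 260.6]
side expected seated [178.4 254.7]
side yellow [186, 106, 39, 65, 758] [199.0, 141.1]
side yellow [243, 136, 17, 28, 268] [251.3, 151.1]
side yellow [124, 216, 12, 8, 55] [129.6, 219.8]
side yellow [115, 223, 37, 32, 663] [134.8, 238.8]
side yellow [170, 247, 54, 28, 715] [196.6, 260.5]
side red [228, 238, 6, 17, 68] [230.1, 246.3] [0.4561 0.238  0.085 ]
```

The lever sits at about 96.9° by my measurement, against 97.4° wanted. I hold it a moment longer with a tiny correction, then check each lid separately.

>>> send_rows:
  moves:
    - [[1,0.3,0],[0,0,0],12]
    - [[1,0.3,0],[0,0,0],12]
    - [[1,0.3,0],[0,0,0],12]
    - [[1,0.3,0],[0,0,0],12]
    - [[1,0.3,0],[0,0,0],12]
    - [[1,0.3,0],[0,0,0],12]
    - [[1,0.3,0],[0,0,0],12]
    - [[1,0.3,0],[0,0,0],12]

```text
clock: 21.08
eef_pos: [0.4589, 0.2286, 0.1479]
tool_rot: [0.709, 0.705, -0.0, 0.002]
ft_force: [-1.9, -4.9, 5.1]
grip_width: 0.0209
```

```bash
python3 arc.py .147 0 97.4
python3 - <<'E'
from h import *
c=get_calibration("side");im=camera("side")
mid=np.array([.5238,.3254]);xh=np.array([-.122,.993]);yh=np.array([-.993,-.122])
h=cv2.resize(cv2.cvtColor(im[235:285,160:235],cv2.COLOR_RGB2HSV),None,fx=6,fy=6)
m=cv2.inRange(h,np.array((20,120,90)),np.array((34,255,255)));dt=cv2.distanceTransform(m,cv2.DIST_L2,5)
pk=(dt==cv2.dilate(dt,np.ones((61,61))))&(dt>25)
for y,x in np.argwhere(pk):
    p=onz(c,160+x/6,235+y/6,.067)[:2];print(round(160+x/6,1),round(235+y/6,1),"r",dt[y,x]/6,"fixture mm",np.round([(p-mid)@xh*1e3,(p-mid)@yh*1e3],1))
E
```

```text
21.0833 [0.4589 0.2286 0.1479] [-1.9 -4.9  5.1] [-0.99  0.62 -0.18] 0.0209
now lever deg 96.9 radius 0.0763
97.4 shift [0.8, 1.1, 0.9] turn [0.003, 0.004, 0.002]
179.3 254.8 r 7.789665 fixture mm [ -0.7 -59.4]
179.5 254.8 r 7.789665 fixture mm [ -0.9 -58.9]
179.0 255.0 r 7.789665 fixture mm [  0.3 -60. ]
179.2 255.0 r 7.789665 fixture mm [  0.1 -59.5]
178.7 255.2 r 7.789665 fixture mm [  1.3 -60.6]
196.8 260.5 r 7.6891484 fixture mm [-1.1  1.9]
197.0 260.7 r 7.6891484 fixture mm [-0.6  2.7]
214.3 267.0 r 8.090698 fixture mm [ 1.8 62.8]
```

All three lids are seated within about 3 mm of their places, and the lever is held at the highest lift. I hand in.

```bash
python3 -c "
from workcell import order; print(order.job_done())"
```

```text
the job is handed in; nothing more can be done
None
```

The job is handed in, and `job_done` reports no verdict. Both bench cups stand in the middle and near places beside cup_c, and the gripper is still holding the cam lever at its highest lift, at about 21 s of the 70 s.

**Last checks:**
- **Lever:** it stands at about 96.9°, against 97.4° wanted, worked out from the tool position. The grip is closed to 20.9 mm and the wrist force is about 7 N.
- **Cups:** the side camera puts the lids at fixture (0, -60), (-1, 2) and (2, 63) mm, so each is within about 3 mm of its seat. The far cup moved from 5 mm short to its seat, so the bar presses it. I could not measure the bar's force on any cup.
- **Other things on the bench:** I did not measure the timer, dish, pouch or pen again at the end. The tool stayed well above them, and they looked undisturbed in the pictures.

**What disagreed:**
- **First cup:** I measured it while the arm was still moving, so the gripper ended about 9 mm off target. The grasp was still centred on the lid. For the second cup I let the arm settle first.
- **Grip reading:** the gripper showed about 53 mm on the 57 mm lids, and about 21 mm on the 23 mm lever grip. The camera showed the lids held properly.

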